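# Dock the bowl carriage past its spring catch

## Robot

A 6-joint arm with a two-finger parallel gripper is mounted at the origin on a cart in front of the work surface, level with it; the furniture and walls round the work are solid. World frame = base frame: x ahead of the robot, y to its left, z up, the work surface at z = 0. Lengths are in m, angles in degrees, forces in N, time in s.
With the tool pointing down it reaches from about 0.375 to 0.9 m from the base axis. Payload 3.1 kg.
Tool frame: the origin (TCP) lies between the finger pads; the fingertips stand 22 mm ahead of it and the grasp point (between the pads) lies 3 mm ahead of it (bot.tip_extent is the distance from the TCP to the fingertips, in m); y points along the fingers, z is the direction in which the jaws open and shut, and the axes are right-handed (so a half turn about y gives the same grasp; the last joint's range is limited). The gripper opens to 87 mm and grips with 3 to 60 N. Pads are 19 mm wide; open, the fingers measure 117 mm over their backs; the gripper's body (75 mm by 190 mm) begins 51 mm behind the grasp point.
Start: joints at [65.861, 30.224, 82.088, -0, 67.689, -10.227], TCP at [0.15, 0.607, 0.245] pointing down, gripper open.
Joint ranges: [-176.69, 176.69], [-43.24, 126.21], [12.49, 139.97], [-82, 262], [0, 151.66], [-163.58, 163.58]. Speed limits (degrees/s): [159.86, 159.86, 180, 180, 180, 180].

## Interface

Orientations are given as a 3x3 rotation matrix whose columns are the frame's x, y, z axes.
In Python, from rig import bot, eyes, models gives the robot as it stands. The module is installed in compiled form; this text tells all that it offers.
- The arm moves only by the tool arm_command, never from a script. Its arguments are lists of equal length, an entry for each row: "translation": the shift along the tool's x, y, z each as a share of 0.08 m, from -1 to 1, a list of three; "rotation": the turn, a rotation vector about the tool's x, y, z each as a share of 60 degrees, from -1 to 1, a list of three; "grip": the closure, from -1 (fully open) to 1 (shut), so that 0 is half open. In form: {"translation": [[x, y, z], ...], "rotation": [[rx, ry, rz], ...], "grip": [grip, ...]}. A call has 1 to 5 rows; each row is the pose to reach, as a shift and turn from the pose commanded when the call began, along the tool's axes at that moment; what a row does not reach only later rows make up. A row lasts 1/10 s, in which the tool goes at most 50 mm and 8.59 degrees, less where a joint would pass 70% of its speed; a pose out of reach is approached as far as the arm can. A call with a number of a shift or a turn outside -1 to 1 is refused whole. A call with a gripper value outside its range is refused whole. The fingers move at their own pace and stop on an object; the grip force is fixed at half the most. Time passes only in rows, so rows that repeat a pose let the fingers close. It gives the time, the measured TCP pose, the force and the opening at its end, in the units of the state.
- bot.read_state(): the state, without advancing time (a new reading comes with each control period).
- eyes.capture(name): name is "scene" or "top" or "wrist"; returns a dict with "image" (480x640x3 uint8, blue, green, red), "mtx" (3x3 intrinsics, pixels), "dist_coeffs" ([k1, k2, p1, p2, k3] as OpenCV has them; the pictures are not rectified), "rvec" (rotation vector, rad) and "tvec" (3), from world to camera coordinates, as OpenCV has them; the wrist camera has in their place "hand_eye" (4x4, takes a point from camera to tool coordinates, whose origin is the TCP and whose axes are the tool frame's). Camera axes: x right, y down, z forward; pixel columns grow to the right and rows downward; lengths in m; the calibration is good to about 2 mm. A picture is of the moment at which its call begins: read the wrist's pose just before it. There is no depth.
- bot.hand_in(): hands the job in, once; it reports no verdict.
Trained networks look in the newest picture that a camera, given by its name, has taken for a name from the list of things; names that differ only in an ending like _2 or _b are one class to them, and where a whole thing is asked for, a point or a joint stands for the part that bears it (a point fixed in the world has none). Each returns a list of dicts, best first, with "conf" (0 to 1); they miss things now and then, are a little off and sometimes report something else, mostly with a low value. They report only what shows in the picture. A call takes as long as a camera call.
- models.recognise(camera, thing): "extent" ([left, top, right, bottom] as shares, 0 to 1, of the picture: columns of its width, rows of its height, round what is visible of it).
- models.spot_point(camera, thing): "point" ([column, row] as shares, 0 to 1, of the picture: columns of its width, rows of its height: a listed point, or the origin of a listed thing).
The state is a dict: "time_s": time; "joint_positions": joint angles; "qvel": joint speeds; "tau": joint torques, N m; "position": TCP position; "tcp_rot": TCP orientation; "force": force on the tool from outside, world axes, zero at the start; "moment": the same for the moment, N m; "opening": opening from 0.0 (shut) to 1.0 (fully open).
Only numpy, scipy, OpenCV 4.12 (cv2) and the standard library are available. Lean on these libraries where they do the work, as an engineer would, in place of code of your own. Each camera call takes 0.05 s, during which the arm holds its last target. There are 200 camera calls.

## Task

The white carriage with the bowl on it is kept from its docked place by a spring catch. With a fingertip press the long steel bar right behind the carriage fully down, and keep it down while the finger pushes the carriage away along the track, past the catch, until it meets the wooden end stop; then take the finger away so that the bar springs up and locks the carriage there. Only press and push: do not lift the carriage or the bowl, keep the bowl in its seat, and do not disturb the things standing around.

Things in the scene. Friction and masses are not known exactly. Their poses are not given: they have to be found in the camera images.
- track: Fixed wooden track, 310 mm long (x), 126 mm wide (y). Origin: centre of its underside, on the table. +x runs along it from the open end near the robot to the far end stop; z up. Two planks (tops at z = 14 mm) with a 68 mm slot between them for the press bar; aluminium side guides, inner faces at y = +-55 mm, tops at z = 32 mm. A sill 10 mm high closes the slot's near end, x = -149 to -155 mm.
- press_bar (a joint): Depth of the sprung press bar in m: 0 up, 0.012 fully down. A grooved steel strip 60 mm wide in the track's slot, track x = -150 to +46 mm; its flat top is 22 mm above the table when up, 10 mm fully down. It stays level wherever pressed and springs back when let go: 3.2 N to start, 8 N fully down. Down by more than 7 mm (better 9) it lets the carriage pass.
- bar_top (a point): Point on the top face of the press bar, on its centre line, 10 mm from its near end (track x = -140 mm); moves down with the bar.
- carriage: Loose white carriage, 160 mm long (x), 104 mm wide, 0.3 to 0.6 kg, sliding on the planks between the guides (3 mm play a side). Origin: centre of its underside, 14 mm above the table; axes as the track's. Deck underside 24 mm, top 32 mm above the origin; the bar runs free beneath. Starts at track x = -30 to +22 mm; the catch stops it at about +34; against the end stop it is at +60 mm.
- catch (a point): Middle of the top of the catch: a steel tooth across the press bar's far end (track x = +36 to +46 mm), 10 mm higher than the strip, moving with it; 32 mm above the table when up. It blocks a cross-bar under the carriage's deck (carriage x = -10 to +2 mm, underside 11 mm above the carriage's origin). When docked it stands up behind the cross-bar with 4 mm play.
- end_stop (a point): Top middle of the near face of the end stop, a wooden block across the far end of the track (track x = +140 mm), 44 mm high. The carriage's front edge meets this face when docked.
- push_edge (a point): Middle of the rear edge of the carriage's deck (the flat upright edge facing the robot, 8 mm high), 42 mm above the table, 80 mm behind the carriage's origin along its x. The finger standing on the press bar pushes here.
- seat (a point): Centre of the bowl's seat on top of the carriage's deck, 46 mm above the table, 27 mm ahead of the carriage's origin; a low round bead (inner radius 37 mm) keeps the bowl from sliding off.
- bowl: White foam bowl, 106 mm across the rim, 51 mm high, standing loose on the seat; origin at the centre of its underside. Its rim reaches to about 53 mm behind the seat's centre and 97 mm above the table.
- salt_shaker: Bystander: clear shaker with grey cap, 44 mm wide, 90 mm high, origin at the centre of its underside.
- jam: Bystander: jam jar, 60 mm wide, 85 mm high, origin at the centre of its underside.
- tin: Bystander: food tin, 75 mm wide, 58 mm high, origin at the centre of its underside.
- timer: Bystander: round kitchen timer, 64 mm wide, 39 mm high, origin at the centre of its underside.
- spoon: Bystander: steel teaspoon lying flat, 138 x 28 x 12 mm, origin at the centre of its underside.

How it is judged (in metres and radians):
On the way, in this order (a step that is already met when the one before it is completed fails the run):
1. a finger presses the bar down while the carriage is still on the near side of the catch (value of joint press_bar above 0.007 m and contact force between the fingers and press_bar above 0.5 N and x of carriage in the frame of track below 0.036 m), for 0.1 s.
2. the carriage passes over the catch while the finger holds the bar down (value of joint press_bar above 0.006 m and contact force between the fingers and press_bar above 0.5 N and x of carriage in the frame of track above 0.039 m), for 0.05 s.
At the end, for the whole second after the job is handed in: The carriage stands within 6 mm of the end stop, flat on the track, the press bar is up again (within 3 mm) behind its cross-bar, the bowl is upright within 12 mm of its seat, and all is at rest (x of carriage in the frame of track above 0.054 m and value of joint press_bar below 0.003 m and z of carriage in the frame of track below 0.017 m and distance between bowl and seat below 0.012 m and angle between bowl's own z axis and vertical below 0.12 rad and linear speed of carriage below 0.01 m/s and linear speed of bowl below 0.02 m/s); the robot touches nothing.
It fails at once if the carriage is lifted off the track by more than 6 mm or tipped (z of carriage in the frame of track above 0.02 m or angle between carriage's own z axis and vertical above 0.12 rad).
It fails at once if the bowl is lifted, tipped or pushed off its seat (distance between bowl and seat above 0.015 m or angle between bowl's own z axis and vertical above 0.2 rad).
It fails at once if a bystander is moved more than 20 mm (distance of any of salt_shaker, jam, tin, timer, spoon from where it was at the start of the episode above 0.02 m).
It also fails if it takes over 34 s, if anything falls off the work surface, if the arm or the gripper's body presses on something with over 40 N, if the wrist force passes 120 N, or if a joint passes its speed limit or range.

## Working session

There is one attempt and no reset: what is moved stays moved. The work goes in short steps, Python scripts to look and compute and a tool call to move; the robot and the scene stay as the last step left them, time stands still between calls to the robot, and variables do not carry over. Pictures are saved under pics/ and viewed, about 8 in all and at most 12, crops included, and the job is handed in when it is done.

Besides the shell and the picture viewer there is one more tool, called after "Emit:" by a JSON object that holds its "name" and its "arguments", one argument or row to a line. arm_command: Moves the arm, as the interface text tells. Shift numbers are shares of 0.08 m and turn numbers shares of 60 degrees, none past 1 either way. Its arguments: {"type":"object","properties":{"translation":{"type":"array"},"rotation":{"type":"array"},"grip":{"type":"array"}},"required":["translation","rotation","grip"]}

```bash
mkdir -p pics; cat > h.py <<'E'
from rig import bot, eyes, models
import numpy as np, cv2
def ray(c,uv):
    R=cv2.Rodrigues(np.array(c["rvec"],float))[0];t=np.array(c["tvec"],float).ravel()
    n=cv2.undistortPoints(np.array([[uv]],float),np.array(c["mtx"]),np.array(c["dist_coeffs"])).ravel()
    return -R.T@t, R.T@np.array([n[0],n[1],1])
def atz(c,uv,z):
    o,d=ray(c,uv); return o+d*(z-o[2])/d[2]
Z=dict(track=0,bar_top=.022,carriage=.014,catch=.032,end_stop=.044,push_edge=.042,seat=.046,bowl=.046,salt_shaker=0,jam=0,tin=0,timer=0,spoon=0)
def look(cam,names=Z,save=None):
    c=eyes.capture(cam)
    if save: cv2.imwrite(save,c["image"])
    for n in names:
        for r in models.spot_point(cam,n)[:2]:
            uv=np.array(r["point"])*[640,480]
            print(cam,n,round(r["conf"],2),uv.round(1),atz(c,uv,Z[n]).round(4))
    return c
E
python3 - <<'E'
from h import *
look("top",save="pics/top0.png"); look("scene",save="pics/scene0.png")
s=bot.read_state();print(s["time_s"],s["position"],np.round(s["tcp_rot"],3),s["force"],bot.tip_extent)
E
```

```text
top track 0.68 [310.9 283.9] [0.5679 0.0199 0.    ]
top bar_top 0.82 [281.5 348.1] [0.4424 0.0739 0.022 ]
top bar_top 0.41 [315.8 269.6] [0.5937 0.0104 0.022 ]
top carriage 0.62 [313.7 284.9] [0.5647 0.0141 0.014 ]
top catch 0.56 [425.8 243.8] [ 0.6455 -0.2042  0.032 ]
top catch 0.43 [314.9 266.5] [0.5985 0.0121 0.032 ]
top end_stop 0.73 [336.5 213.4] [ 0.7013 -0.0288  0.044 ]
top end_stop 0.27 [283.4 348.9] [0.4414 0.0687 0.044 ]
top bowl 0.74 [313.2 271.8] [0.5863 0.015  0.046 ]
top salt_shaker 0.62 [262.8 239.2] [0.6572 0.118  0.    ]
top salt_shaker 0.22 [228.6 277.4] [0.5791 0.1837 0.    ]
top jam 0.69 [385.4 286.9] [ 0.5635 -0.1281  0.    ]
top tin 0.88 [423.9 246. ] [ 0.6468 -0.2069  0.    ]
top tin 0.68 [284. 347.] [0.4441 0.0706 0.    ]
top timer 0.97 [229.1 277.5] [0.5789 0.1827 0.    ]
top spoon 0.66 [383.3 345.6] [ 0.4485 -0.1229  0.    ]
scene track 0.95 [329.8 284.9] [0.5674 0.0208 0.    ]
scene bar_top 0.8 [375.5 321. ] [0.4439 0.0685 0.022 ]
scene carriage 0.88 [331.9 278.3] [0.5664 0.0157 0.014 ]
scene carriage 0.44 [292.9 225. ] [ 0.7218 -0.0735  0.014 ]
scene end_stop 0.87 [293.9 225.2] [ 0.6975 -0.0442  0.044 ]
scene push_edge 0.89 [358.  292.3] [0.4947 0.0437 0.042 ]
scene seat 0.83 [322.5 257.6] [0.5943 0.0067 0.046 ]
scene bowl 0.64 [325.8 260.6] [0.5846 0.0101 0.046 ]
scene salt_shaker 0.58 [262.1 295.4] [0.6571 0.1152 0.    ]
scene salt_shaker 0.19 [358.5 293. ] [0.5111 0.0084 0.    ]
scene jam 0.71 [325.7 257.9] [ 0.6155 -0.0388  0.    ]
scene jam 0.59 [369.7 240.4] [ 0.5686 -0.1372  0.    ]
scene tin 0.73 [353.1 209. ] [ 0.6537 -0.212   0.    ]
scene tin 0.24 [416.8 261.4] [ 0.4578 -0.1338  0.    ]
scene timer 0.61 [273.6 340.4] [0.5751 0.1871 0.    ]
scene spoon 0.83 [418.1 264. ] [ 0.4523 -0.1283  0.    ]
1.4 [0.15021989 0.60663974 0.24454081] [[ 0.971  0.     0.24 ]
 [-0.24  -0.     0.971]
 [ 0.    -1.    -0.   ]] [-0.42819683 -0.04103629 -0.50620978] 0.022
```

View pics/top0.png

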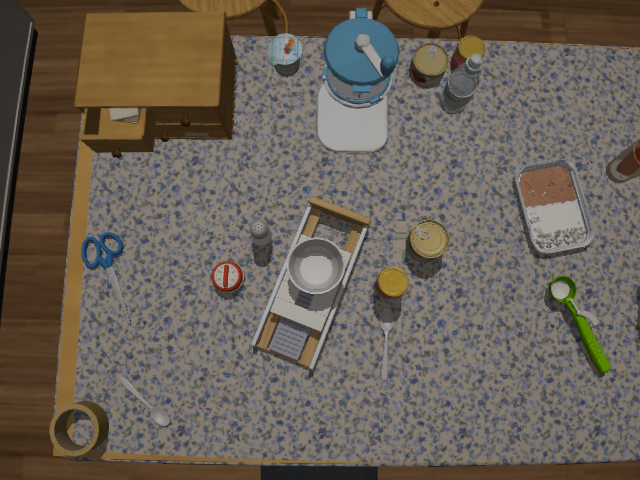

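View pics/scene0.png

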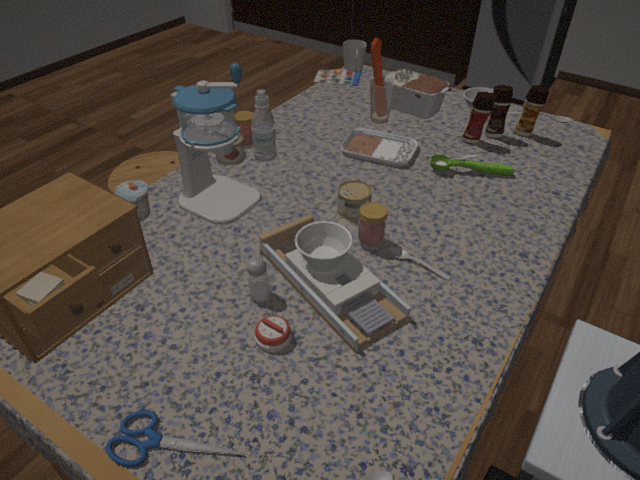

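The top view shows the track running from about (285,358) at the near end to (338,210) at the end stop. The bowl is at (315,268), the jam at (392,285), the shaker at (260,240) and the bare bar at (292,340). I'll zoom in for the exact yaw.

```bash
python3 -c "
import cv2
a=cv2.imread('pics/top0.png')[190:380,240:390];cv2.imwrite('pics/c.png',cv2.resize(a,None,fx=3.15,fy=3.15,interpolation=cv2.INTER_CUBIC))"
```

```text
(no output)
```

View pics/c.png

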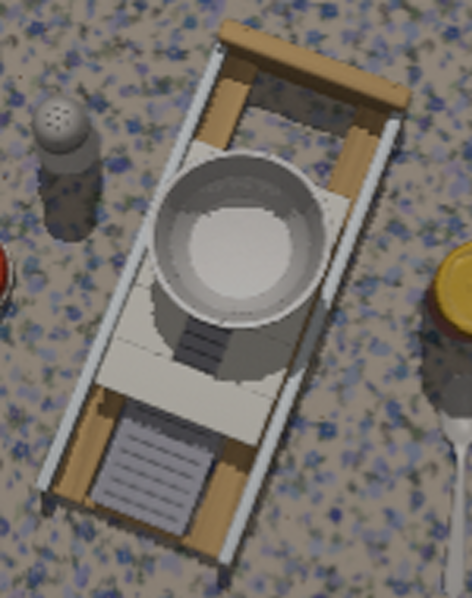

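Emit:
{"name": "arm_command", "arguments": {
  "translation": [
    [0.5,0,-0.5],
    [0.95,0,-1],
    [0.95,0,-1]
  ],
  "rotation": [
    [0,0.12,0],
    [0,0.12,0],
    [0,0.12,0]
  ],
  "grip": [1,1,1]
}}

```text
time_s: 1.7
position: [0.2056, 0.5066, 0.2442]
tcp_rot: [[0.932, -0.001, 0.362], [-0.362, -0.004, 0.932], [0.001, -1.0, -0.004]]
force: [0.1, 0.1, -0.7]
opening: 0.813
```

The crop shows the guides' ends: left (44,486) to (220,47), right (226,560) to (397,118). The bar's near edge runs (92,500) to (183,534), and the deck's rear edge (97,382) to (255,444).

```bash
python3 - <<'E'
from h import *
c=look("top",["bar_top","end_stop","bowl"])
f=lambda p,z:atz(c,[240+(p[0]+.5)/3.15-.5,190+(p[1]+.5)/3.15-.5],z)
for n,a,b,z in [("L",(44,486),(220,47),.032),("R",(226,560),(397,118),.032),("stopnear",(222,42),(402,108),.044),("barnear",(92,500),(183,534),.022),("rear",(97,382),(255,444),.042)]:
    A,B=f(a,z),f(b,z);d=B-A
    print(n,A.round(4),B.round(4),"mid",((A+B)/2).round(4),"len",np.linalg.norm(d).round(4),"yaw",np.degrees(np.arctan2(d[1],d[0])).round(1))
look("scene",["bar_top","push_edge","end_stop"])
E
```

```text
top bar_top 0.63 [284.7 350.6] [0.4378 0.0677 0.022 ]
top bar_top 0.63 [338.1 213.4] [ 0.7068 -0.0326  0.022 ]
top end_stop 0.74 [336.6 212.6] [ 0.703  -0.0289  0.044 ]
top end_stop 0.68 [227.7 275.8] [0.5771 0.1777 0.044 ]
top bowl 0.85 [313.3 267.5] [0.5946 0.015  0.046 ]
L [0.4497 0.1259 0.032 ] [0.7216 0.0243 0.032 ] mid [0.5856 0.0751 0.032 ] len 0.2902 yaw -20.5
R [0.4074 0.0163 0.032 ] [ 0.6774 -0.0865  0.032 ] mid [ 0.5424 -0.0351  0.032 ] len 0.2888 yaw -20.8
stopnear [0.7216 0.0228 0.044 ] [ 0.6811 -0.0885  0.044 ] mid [ 0.7014 -0.0329  0.044 ] len 0.1185 yaw -110.0
barnear [0.4416 0.0979 0.022 ] [0.422  0.0425 0.022 ] mid [0.4318 0.0702 0.022 ] len 0.0587 yaw -109.5
rear [0.5117 0.0947 0.042 ] [ 4.759e-01 -2.000e-04  4.200e-02] mid [0.4938 0.0472 0.042 ] len 0.1014 yaw -110.6
scene bar_top 0.63 [378.7 323.3] [0.4368 0.0699 0.022 ]
scene push_edge 0.74 [357.6 292.7] [0.4948 0.0449 0.042 ]
scene end_stop 0.63 [290.2 224.9] [ 0.7044 -0.0408  0.044 ]
scene end_stop 0.41 [332.7 277. ] [0.5515 0.0381 0.044 ]
```

Emit:
{"name": "arm_command", "arguments": {
  "translation": [
    [0.5,0,-0.5],
    [0.95,0,-1],
    [0.95,0,-1]
  ],
  "rotation": [
    [0,0,0],
    [0,0,0],
    [0,0,0]
  ],
  "grip": [1,1,1]
}}

```text
time_s: 2.4
position: [0.2466, 0.4057, 0.2441]
tcp_rot: [[0.932, -0.002, 0.361], [-0.361, -0.003, 0.932], [-0.0, -1.0, -0.004]]
force: [0.2, -0.5, 0.2]
opening: 0.17
```

Emit:
{"name": "arm_command", "arguments": {
  "translation": [
    [0.4,0,-0.5],
    [0.7,0,-1],
    [0.7,0,-1]
  ],
  "rotation": [
    [0,0,0],
    [0,0,0],
    [0,0,0]
  ],
  "grip": [1,1,1]
}}

```text
time_s: 2.7
position: [0.2699, 0.3105, 0.2443]
tcp_rot: [[0.931, -0.002, 0.364], [-0.364, -0.003, 0.931], [-0.001, -1.0, -0.003]]
force: [-0.1, -0.1, -0.7]
opening: 0.013
```

Emit:
{"name": "arm_command", "arguments": {
  "translation": [
    [0.5,0,-0.3],
    [1,0,-0.6],
    [1,0,-0.6]
  ],
  "rotation": [
    [0,0,0],
    [0,0,0],
    [0,0,0]
  ],
  "grip": [1,1,1]
}}

```text
time_s: 3.0
position: [0.3323, 0.2388, 0.2451]
tcp_rot: [[0.931, 0.005, 0.365], [-0.365, 0.001, 0.931], [0.004, -1.0, 0.002]]
force: [-0.5, -0.2, 0.5]
opening: 0.004
```

Emit:
{"name": "arm_command", "arguments": {
  "translation": [
    [0.5,0.2,-0.3],
    [1,0.5,-0.6],
    [1,0.5,-0.6]
  ],
  "rotation": [
    [0,0,0],
    [0,0,0],
    [0,0,0]
  ],
  "grip": [1,1,1]
}}

```text
time_s: 3.3
position: [0.3882, 0.1653, 0.2031]
tcp_rot: [[0.931, 0.001, 0.364], [-0.364, -0.0, 0.931], [0.001, -1.0, -0.0]]
force: [-0.9, 0.8, 0.1]
opening: 0.005
```

Emit:
{"name": "arm_command", "arguments": {
  "translation": [
    [0.5,0.2,-0.3],
    [0.8,0.5,-0.4],
    [0.8,0.5,-0.4],
    [0.8,0.5,-0.4],
    [0.8,0.5,-0.4]
  ],
  "rotation": [
    [0,0,0],
    [0,0,0],
    [0,0,0],
    [0,0,0],
    [0,0,0]
  ],
  "grip": [1,1,1,1,1]
}}

```text
time_s: 3.8
position: [0.4322, 0.1154, 0.165]
tcp_rot: [[0.933, -0.001, 0.359], [-0.359, 0.001, 0.933], [-0.001, -1.0, 0.0]]
force: [0.0, -0.3, 0.5]
opening: 0.004
```

Emit:
{"name": "arm_command", "arguments": {
  "translation": [
    [0.3,0.2,-0.3],
    [0.61,0.5,-0.53],
    [0.61,0.5,-0.53],
    [0.61,0.5,-0.53]
  ],
  "rotation": [
    [0,0,0],
    [0,0,0],
    [0,0,0],
    [0,0,0]
  ],
  "grip": [1,1,1,1]
}}

```text
time_s: 4.2
position: [0.4627, 0.0576, 0.1249]
tcp_rot: [[0.933, -0.001, 0.36], [-0.36, 0.001, 0.933], [-0.001, -1.0, 0.0]]
force: [-0.9, -0.2, 0.0]
opening: 0.006
```

```bash
python3 - <<'E'
from h import *
s=bot.read_state();c=eyes.capture("wrist");cv2.imwrite("pics/w1.png",c["image"])
T=np.eye(4);T[:3,:3]=s["tcp_rot"];T[:3,3]=s["position"]
W=np.linalg.inv(T@np.array(c["hand_eye"]))
c["rvec"]=cv2.Rodrigues(W[:3,:3])[0];c["tvec"]=W[:3,3]
for n in ["bar_top","push_edge","bowl"]:
    for r in models.spot_point("wrist",n)[:2]:
        uv=np.array(r["point"])*[640,480];print(n,round(r["conf"],2),uv.round(),atz(c,uv,Z[n]).round(4))
p=np.array(s["position"]);a=np.radians(-20.6);d=np.array([np.cos(a),np.sin(a)]);q=p[:2]-[.570,.018]
print(s["time_s"],p.round(4),"track x,y",q@d,q@[-d[1],d[0]])
E
```

```text
bar_top 0.76 [325. 220.] [0.4428 0.0705 0.022 ]
4.2 [0.4627 0.0576 0.1249] track x,y -0.11440590481555148 -0.0007186791838129647
```

View pics/w1.png

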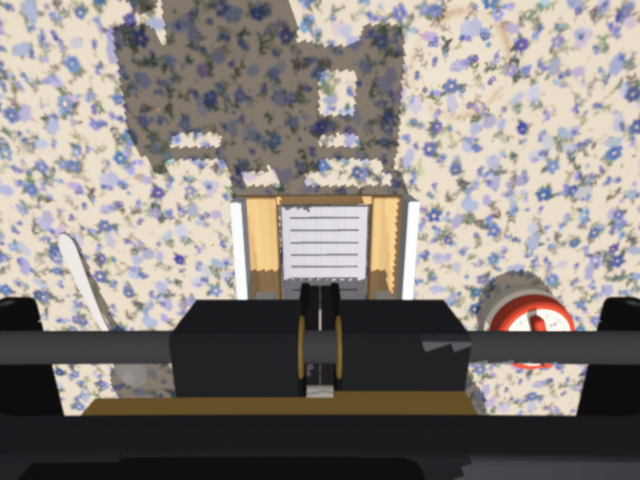

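The wrist view shows the shut fingers at column 320 and the bar centred at about column 324 (rows 205–300), so they are aligned. Next I'll lower the finger.

Emit:
{"name": "arm_command", "arguments": {
  "translation": [
    [0,0.5,0],
    [0,0.94,0],
    [0,0.94,0],
    [0,0.94,0]
  ],
  "rotation": [
    [0,0,0],
    [0,0,0],
    [0,0,0],
    [0,0,0]
  ],
  "grip": [1,1,1,1]
}}

```text
time_s: 4.8
position: [0.4629, 0.0573, 0.0497]
tcp_rot: [[0.933, -0.001, 0.359], [-0.359, 0.0, 0.933], [-0.001, -1.0, -0.0]]
force: [0.5, -0.5, 0.0]
opening: 0.01
```

Emit:
{"name": "arm_command", "arguments": {
  "translation": [
    [0,0.05,0],
    [0,0.09,0],
    [0,0.13,0],
    [0,0.16,0],
    [0,0.16,0]
  ],
  "rotation": [
    [0,0,0],
    [0,0,0],
    [0,0,0],
    [0,0,0],
    [0,0,0]
  ],
  "grip": [1,1,1,1,1]
}}

```text
time_s: 5.3
position: [0.4646, 0.0567, 0.0371]
tcp_rot: [[0.933, 0.003, 0.36], [-0.36, -0.0, 0.933], [0.003, -1.0, 0.001]]
force: [0.8, 1.3, 5.7]
opening: 0.003
```

Emit:
{"name": "arm_command", "arguments": {
  "translation": [
    [0,0.03,0],
    [0,0.06,0],
    [0,0.06,0],
    [0,0.06,0]
  ],
  "rotation": [
    [0,0,0],
    [0,0,0],
    [0,0,0],
    [0,0,0]
  ],
  "grip": [1,1,1,1]
}}

```text
time_s: 5.7
position: [0.4646, 0.0567, 0.0324]
tcp_rot: [[0.933, 0.003, 0.36], [-0.36, -0.0, 0.933], [0.003, -1.0, 0.001]]
force: [1.3, 1.5, 7.2]
opening: 0.007
```

Emit:
{"name": "arm_command", "arguments": {
  "translation": [
    [0.08,0.005,0],
    [0.16,0.005,0],
    [0.24,0.005,0],
    [0.31,0.005,0],
    [0.38,0.005,0]
  ],
  "rotation": [
    [0,0,0],
    [0,0,0],
    [0,0,0],
    [0,0,0],
    [0,0,0]
  ],
  "grip": [1,1,1,1,1]
}}

```text
time_s: 6.2
position: [0.48, 0.0482, 0.0319]
tcp_rot: [[0.933, -0.025, 0.36], [-0.36, 0.004, 0.933], [-0.024, -1.0, -0.005]]
force: [-13.7, 6.8, 23.5]
opening: 0.002
```

```bash
python3 - <<'E'
from h import *
look("scene",["push_edge","seat","bowl"],save="pics/s2.png")
s=bot.read_state();p=np.array(s["position"]);a=np.radians(-20.6);d=np.array([np.cos(a),np.sin(a)]);q=p[:2]-[.570,.018]
print(s["time_s"],p.round(4),"track x,y",q@d,q@[-d[1],d[0]],s["force"])
a=cv2.imread('pics/s2.png')[180:360,230:440];cv2.imwrite('pics/s2c.png',cv2.resize(a,None,fx=3,fy=3))
E
```

```text
scene push_edge 0.69 [359.1 295.5] [0.4892 0.0492 0.042 ]
scene seat 0.95 [322.1 258.9] [0.593  0.0101 0.046 ]
scene bowl 0.95 [325.3 260. ] [0.5863 0.0093 0.046 ]
6.4 [0.481  0.0478 0.0319] track x,y -0.09378117588593014 -0.0034128727459434884 [-13.54695623   4.72208593  21.55028148]
```

View pics/s2c.png

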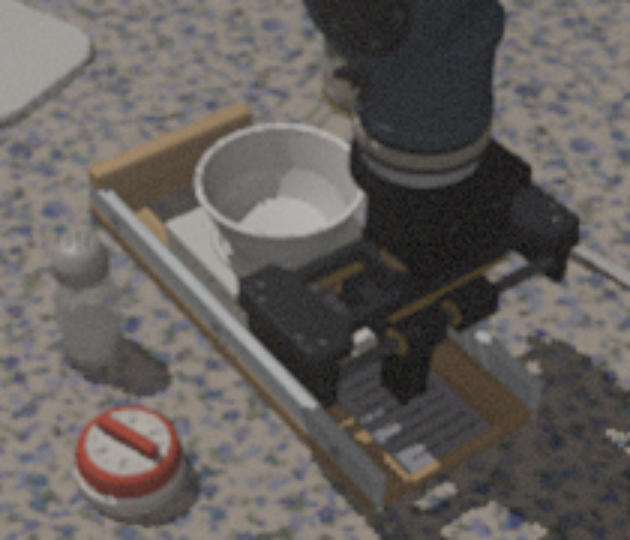

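Sideways resistance is 14 N with 23 N downward, so the bar is bottomed and the finger is dragging. I'll ease the press by about 1.3 mm, take back some of the lead, then go on.

Emit:
{"name": "arm_command", "arguments": {
  "translation": [
    [-0.1,-0.012,0],
    [-0.1,-0.018,0],
    [-0.1,-0.018,0]
  ],
  "rotation": [
    [0,0,0],
    [0,0,0],
    [0,0,0]
  ],
  "grip": [1,1,1]
}}

```text
time_s: 6.7
position: [0.4808, 0.0489, 0.0331]
tcp_rot: [[0.933, -0.007, 0.36], [-0.36, 0.0, 0.933], [-0.006, -1.0, -0.002]]
force: [-3.7, -0.4, 6.5]
opening: 0.007
```

Emit:
{"name": "arm_command", "arguments": {
  "translation": [
    [0.06,0,0],
    [0.12,0,0],
    [0.18,0,0],
    [0.24,0,0],
    [0.24,0,0]
  ],
  "rotation": [
    [0,0,0],
    [0,0,0],
    [0,0,0],
    [0,0,0],
    [0,0,0]
  ],
  "grip": [1,1,1,1,1]
}}

```text
time_s: 7.2
position: [0.4968, 0.0426, 0.0327]
tcp_rot: [[0.933, -0.012, 0.36], [-0.36, 0.002, 0.933], [-0.012, -1.0, -0.003]]
force: [-6.2, 1.8, 7.3]
opening: 0.004
```

Emit:
{"name": "arm_command", "arguments": {
  "translation": [
    [0.06,0,0],
    [0.12,0,0],
    [0.18,0,0],
    [0.24,0,0],
    [0.3,0,0]
  ],
  "rotation": [
    [0,0,0],
    [0,0,0],
    [0,0,0],
    [0,0,0],
    [0,0,0]
  ],
  "grip": [1,1,1,1,1]
}}

```text
time_s: 7.7
position: [0.5178, 0.0345, 0.0326]
tcp_rot: [[0.933, -0.015, 0.36], [-0.36, 0.003, 0.933], [-0.015, -1.0, -0.003]]
force: [-8.9, 3.4, 10.3]
opening: 0.007
```

```bash
python3 - <<'E'
from h import *
look("scene",["seat","bowl"],save="pics/s3.png")
look("top",["bowl"])
s=bot.read_state();p=np.array(s["position"]);a=np.radians(-20.6);d=np.array([np.cos(a),np.sin(a)]);q=p[:2]-[.570,.018]
print(s["time_s"],p.round(4),"track x,y",q@d,q@[-d[1],d[0]],s["force"])
a=cv2.imread('pics/s3.png')[180:360,230:440];cv2.imwrite('pics/s3c.png',cv2.resize(a,None,fx=3,fy=3))
E
```

```text
scene bowl 0.97 [310.5 248.7] [ 0.6274 -0.0016  0.046 ]
top bowl 0.75 [320.3 249.3] [0.6298 0.002  0.046 ]
7.95 [0.5195 0.034  0.0326] track x,y -0.05286282040410752 -0.002802510675396436 [-5.63155765  1.90057804  7.19006711]
```

View pics/s3c.png

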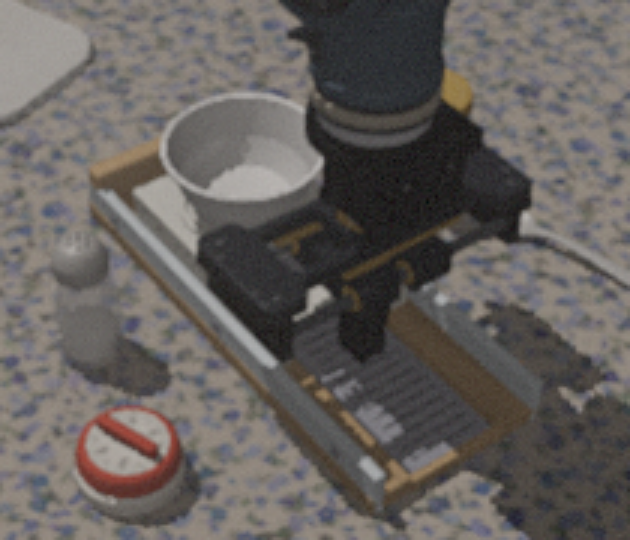

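The bowl is upright and has moved with the carriage (top pixel (320,249)). The finger stands on the depressed bar against the deck, at track x about -53 mm. Pushing on.

Emit:
{"name": "arm_command", "arguments": {
  "translation": [
    [0.06,0,0],
    [0.12,0,0],
    [0.18,0,0],
    [0.24,0,0],
    [0.27,0,0]
  ],
  "rotation": [
    [0,0,0],
    [0,0,0],
    [0,0,0],
    [0,0,0],
    [0,0,0]
  ],
  "grip": [1,1,1,1,1]
}}

```text
time_s: 8.45
position: [0.5391, 0.0265, 0.0325]
tcp_rot: [[0.933, -0.012, 0.36], [-0.36, 0.002, 0.933], [-0.012, -1.0, -0.002]]
force: [-8.6, 3.9, 8.2]
opening: 0.005
```

Emit:
{"name": "arm_command", "arguments": {
  "translation": [
    [0.04,0,0],
    [0.06,0,0],
    [0.06,0,0]
  ],
  "rotation": [
    [0,0,0],
    [0,0,0],
    [0,0,0]
  ],
  "grip": [1,1,1]
}}

```text
time_s: 8.75
position: [0.5413, 0.0256, 0.0325]
tcp_rot: [[0.933, -0.017, 0.36], [-0.36, 0.003, 0.933], [-0.017, -1.0, -0.003]]
force: [-10.4, 4.3, 12.4]
opening: 0.006
```

Emit:
{"name": "arm_command", "arguments": {
  "translation": [
    [0.04,0,0],
    [0.08,0,0],
    [0.08,0,0]
  ],
  "rotation": [
    [0,0,0],
    [0,0,0],
    [0,0,0]
  ],
  "grip": [1,1,1]
}}

```text
time_s: 9.05
position: [0.5413, 0.0255, 0.0325]
tcp_rot: [[0.933, -0.029, 0.36], [-0.36, 0.007, 0.933], [-0.03, -1.0, -0.004]]
force: [-19.4, 10.1, 20.6]
opening: 0.003
```

```bash
python3 - <<'E'
from h import *
look("top",["bowl","seat","carriage"],save="pics/t4.png")
s=bot.read_state();print(s["time_s"],s["position"],s["force"])
a=cv2.imread('pics/t4.png')[190:380,240:390];cv2.imwrite('pics/t4c.png',cv2.resize(a,None,fx=3.15,fy=3.15,interpolation=cv2.INTER_CUBIC))
E
```

```text
top bowl 0.6 [325.5 235.7] [ 0.6566 -0.0077  0.046 ]
9.25 [0.5413391  0.02548715 0.03253274] [-19.31424173   8.54445863  20.95479347]
```

View pics/t4c.png

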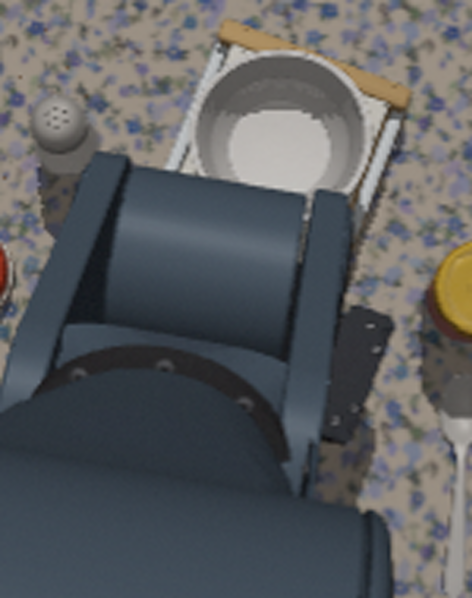

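The carriage's front is up against the wooden stop, with the bowl at (280,120) in the crop, and the finger has stalled at 21 N sideways. I'll back off along the track with the bar still held, then lift.

Emit:
{"name": "arm_command", "arguments": {
  "translation": [
    [-0.1,0,0],
    [-0.2,-0.01,0],
    [-0.3,-0.01,0],
    [-0.36,-0.01,0],
    [-0.36,-0.01,0]
  ],
  "rotation": [
    [0,0,0],
    [0,0,0],
    [0,0,0],
    [0,0,0],
    [0,0,0]
  ],
  "grip": [1,1,1,1,1]
}}

```text
time_s: 9.75
position: [0.5311, 0.031, 0.035]
tcp_rot: [[0.933, 0.007, 0.36], [-0.36, -0.001, 0.933], [0.007, -1.0, 0.001]]
force: [2.8, -0.4, 6.7]
opening: 0.006
```

Emit:
{"name": "arm_command", "arguments": {
  "translation": [
    [0,-0.1,0],
    [-0.05,-0.25,0],
    [-0.1,-0.6,0],
    [-0.2,-1,0],
    [-0.2,-1,0]
  ],
  "rotation": [
    [0,0,0],
    [0,0,0],
    [0,0,0],
    [0,0,0],
    [0,0,0]
  ],
  "grip": [1,1,1,1,1]
}}

```text
time_s: 10.25
position: [0.5124, 0.0379, 0.1167]
tcp_rot: [[0.933, 0.002, 0.36], [-0.36, -0.0, 0.933], [0.002, -1.0, 0.0]]
force: [1.1, 0.6, 0.0]
opening: 0.003
```

Emit:
{"name": "arm_command", "arguments": {
  "translation": [
    [-0.4,-0.4,0],
    [-0.9,-0.8,0],
    [-0.9,-0.8,0],
    [-0.9,-0.8,0]
  ],
  "rotation": [
    [0,0,0],
    [0,0,0],
    [0,0,0],
    [0,0,0]
  ],
  "grip": [1,1,1,1]
}}

```text
time_s: 10.65
position: [0.4449, 0.0637, 0.1779]
tcp_rot: [[0.933, -0.0, 0.359], [-0.359, -0.0, 0.933], [-0.0, -1.0, -0.0]]
force: [0.2, -1.0, 0.3]
opening: 0.007
```

Emit:
{"name": "arm_command", "arguments": {
  "translation": [
    [0,0,0.5],
    [0,0,1],
    [0,0,1],
    [0,0,1]
  ],
  "rotation": [
    [0,0,0],
    [0,0,0],
    [0,0,0],
    [0,0,0]
  ],
  "grip": [1,1,1,1]
}}

```text
time_s: 11.05
position: [0.4752, 0.1382, 0.1763]
tcp_rot: [[0.934, -0.002, 0.358], [-0.358, -0.001, 0.934], [-0.002, -1.0, -0.001]]
force: [0.2, -0.6, 0.2]
opening: 0.005
```

Emit:
{"name": "arm_command", "arguments": {
  "translation": [
    [0,0,0.5],
    [0,0,1],
    [0,0,1],
    [0,0,1]
  ],
  "rotation": [
    [0,0,0],
    [0,0,0],
    [0,0,0],
    [0,0,0]
  ],
  "grip": [1,1,1,1]
}}

```text
time_s: 11.45
position: [0.5033, 0.2117, 0.1766]
tcp_rot: [[0.933, -0.002, 0.36], [-0.36, -0.001, 0.933], [-0.002, -1.0, -0.002]]
force: [-0.1, 0.3, -0.4]
opening: 0.005
```

```bash
python3 - <<'E'
from h import *
look("top",["bowl","bar_top","salt_shaker","jam","tin","timer","spoon"],save="pics/t5.png")
look("scene",["bowl","push_edge","seat","bar_top"],save="pics/s5.png")
s=bot.read_state();print(s["time_s"],s["position"],s["force"],np.abs(s["qvel"]).max())
f=lambda n,x,y,w,h:cv2.resize(cv2.imread(n)[y:y+h,x:x+w],None,fx=2.5,fy=2.5,interpolation=cv2.INTER_CUBIC)
cv2.imwrite('pics/e5.png',np.hstack([f('pics/t5.png',240,190,150,190),f('pics/s5.png',245,185,165,190)]))
E
```

```text
top bowl 0.64 [321.8 255.2] [ 0.6184 -0.001   0.046 ]
top bowl 0.58 [326.9 236.1] [ 0.6557 -0.0104  0.046 ]
top bar_top 0.75 [283.5 349.3] [0.4402 0.0699 0.022 ]
top salt_shaker 0.75 [264.2 237.1] [0.6614 0.1152 0.    ]
top jam 0.95 [385.1 287.5] [ 0.5622 -0.1274  0.    ]
top tin 0.94 [426.8 244.6] [ 0.6498 -0.213   0.    ]
top timer 0.88 [229.1 278.7] [0.5765 0.1826 0.    ]
top spoon 0.79 [384.7 345.4] [ 0.4489 -0.1257  0.    ]
scene push_edge 0.81 [335.1 271.7] [0.5563 0.022  0.042 ]
scene bar_top 0.61 [375.4 319.9] [0.4451 0.0664 0.022 ]
12.1 [0.50388631 0.21252466 0.17766843] [-0.03533543 -0.26736246 -0.30469884] 0.12659894723853035
```

View pics/e5.png

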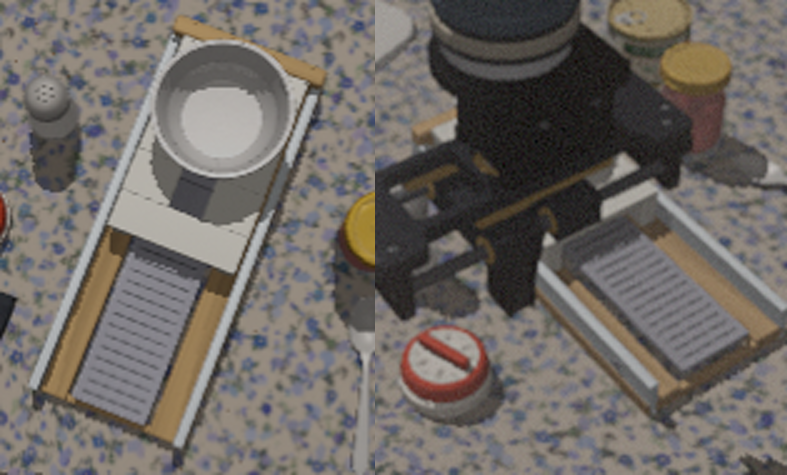

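The left panel shows the carriage against the stop, the bowl centred on it and all the bar's grooves visible behind. The right panel shows the bar standing above the planks. The bowl gives a carriage x of about 0.063 m, and the bystanders are where they were. Handing in.

```bash
python3 -c "
from rig import bot
print(bot.hand_in())"
```

```text
the job is handed in; nothing more can be done
None
```

I pressed the bar down with the shut fingers and held it down while pushing the carriage past the catch to the end stop. Then I backed the finger off along the track, lifted it clear so the bar could spring up, and handed in at about 12 s. No verdict came back, so what follows rests on my own measurements.

- **Carriage:** the finger stalled at the position expected for docking, with about 21 N sideways. The bowl's position puts the carriage at track x of about +0.063 m. The rear edge point puts it at about +0.066 m, a few mm beyond the possible +0.060, which I put down to image error.
- **Bar:** it was about 11–12 mm down during the push and 9 mm down as I began to lift. In the last pictures it stands above the planks behind the carriage. I judged that by eye and did not measure its height.
- **Bowl:** it looked upright and centred. One of the two top-camera detections of it disagreed, at x = 0.618, but the picture supports the other at 0.656.
- **Bystanders:** all five were within about 7 mm of where they started, which is about the spread of the measurements.
- **Robot:** at hand-in the fingers were clear of everything and the force was near zero.
- **Least tidy moment:** early in the push I pressed too hard. The finger dragged at about 23 N down and 15 N sideways, and I eased it by about 1.3 mm before going on.

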